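# Press a puppet knuckle's pin home on the pedal press

### The arm

A 7-joint arm with a two-finger parallel gripper is mounted at the origin on the work surface. World frame = base frame: x ahead of the robot, y to its left, z up, the work surface at z = 0. Lengths are in m, angles in rad, forces in N, time in s.
With the tool pointing down it reaches from about 0.4 to 0.85 m from the base axis. Payload 10.4 kg.
Tool frame: the origin (TCP) lies at the very end of the fingers, on their centre line; the grasp point (between the pads) lies 19 mm behind it (manip.grip_depth is the distance from the TCP to the grasp point, in m); z points along the fingers, y is the direction in which the jaws open and shut (so a half turn about z gives the same grasp; the last joint's range is limited). The gripper opens to 85 mm and grips with 20 to 120 N. Pads are 22 mm wide; open, the fingers measure 114 mm over their backs; the gripper's body (76 mm by 85 mm) begins 54 mm behind the grasp point. The pads swing forward as they close: fully open they stand 13 mm farther back than shut.
Start: joints at [-1.286, 0.332, -0.065, 1.46, 0.022, 1.35, -0.088], TCP at [0.189, 0.596, 0.231] pointing down, gripper open.
Joint ranges: [-2.6, 2.6], [-0.5, 2.12], [-1.47, 1.34], [0.16, 2.42], [-1.27, 4.41], [0.06, 2.06], [-2.6, 2.6]. Speed limits (rad/s): [2.22, 2.22, 2.79, 2.79, 3.14, 3.14, 3.14].

### API

Orientations are given as a unit quaternion [x, y, z, w].
In Python, from workcell import manip gives the robot as it stands.
- The arm moves only by the tool step_arm, never from a script. Its argument "motion" is a list of rows, each a list of 6 numbers: the shift along the tool's x, y, z in mm, then the turn, a rotation vector about the tool's x, y, z in degrees. A call has 1 to 20 rows; each row shifts and turns the pose as measured when the row begins, along the tool's axes as they then stand; what a row does not reach is not made up. A row lasts 1/8 s, in which the tool goes at most 62.5 mm and 10.7 degrees, less where a joint would pass 70% of its speed; a pose out of reach is approached as far as the arm can. A call with a gripper value outside its range is refused whole. "jaw" is the finger opening in mm, from 0 to 85.4, set as the call begins (left out, the last holds). The fingers move at their own pace and stop on an object; "force" is the grip in N (left out, the last holds). Time passes only in rows, so rows that do not move let the fingers close. It gives the time, the measured TCP pose, the force and the opening at its end, in the units of the state.
- manip.get_obs(): the state, without advancing time (a new reading comes with each control period).
- manip.camera(name): name is "scene" or "top" or "wrist"; returns the picture (400x640x3 uint8, blue, green, red); there is no depth.
- manip.camera_info(name): a dict with "camera_matrix" (3x3 intrinsics, pixels), "k1" (the pictures are not rectified: a ray, as slopes to the right and down, at radius r is drawn at 1 + k1 r^2 times it, then the intrinsics apply), "R" (3x3) and "t" (3): a world point X has camera coordinates R X + t. Camera axes: x right, y down, z forward; pixel columns grow to the right and rows downward; lengths in m; the calibration is good to about 2 mm. A picture is of the moment at which its call begins: read the wrist's pose just before it. camera_info takes no time and is no camera call; for the wrist camera it gives the pose at the moment of the call.
- manip.hand_in(): hands the job in, once; it reports no verdict.
The state is a dict: "clock": time; "joint_pos": joint angles; "joint_velocities": joint speeds; "tau": joint torques, N m; "position": TCP position; "ee_rot": TCP orientation; "ft_force": force on the tool from outside, world axes, zero at the start; "torque": the same for the moment, N m; "grip_width": opening from 0.0 (shut) to 1.0 (fully open).
Only numpy, scipy, OpenCV 4.12 (cv2) and the standard library are available. Lean on these libraries where they do the work, as an engineer would, in place of code of your own. Each camera call takes 0.05 s, during which the arm holds its last target.

### The job

One of the three wooden knuckle blocks in the rack still has its steel pin standing out of one end. Take it out of the rack, set it down upright on the green cutting mat and let go to change your grip, then stand it in the nest of the pin press with the pin facing the ram, let go, and press the pedal right down to its stop with the gripper so that the ram pushes the pin in flush. Let the pedal come back up and leave the block in the nest; only the press may push the pin, and leave the other two blocks and everything else on the table where they are.

Things in the scene. Friction and masses are not known exactly. Their poses are not given: they have to be found in the camera images.
- block: the knuckle block to work on: beech, 36 mm wide (its x), 60 mm long (its y), 44 mm tall (its z), about 80 g. Origin at the centre of its underside. The pin comes out of its -y end. It starts in one of the rack's three slots, standing on the rack's base
- knuckle (a point): centre of that block, half-way up (22 mm above its underside), axes as the block's: x across its 36 mm width, y along its 60 mm length away from the pin, z up
- pin_tip (a point): outer end of the block's steel pin: 10 mm thick, axis 11.5 mm above the block's underside, central in the width. At the start it stands 10 mm out of the block's -y end (40 mm from its centre). Fingers that grip the block over its two ends must stay above the pin: 18 mm or more over the underside
- pin (a joint): how far the pin has been pushed in, m: 0 standing 10 mm out, 0.010 flush with the end face. It is tight: about 6 N to move it, and it stays where it is
- rack: fixed plywood rack, base 180 x 110 x 8 mm, origin under its centre. Four fins 8 mm thick, 48 mm long (y), 40 mm tall over the base, at x = -78, -26, 26, 78 mm. A block stands on the base in each slot (x = -52, 0, 52), its length along y. The fins cover the blocks' long sides; take them over their two ends (60 mm)
- mat_top (a point): centre of the upper face of the fixed green cutting mat, 170 (its x) x 130 (its y) x 3 mm thick, lying flat on the table
- nest (a point): centre of the block (half-way up) when it is home in the press nest, 36 mm above the table; the bed is 22 mm below. Axes as the block's when loaded right: x across, y from ram to anvil, z up. There are 78 mm between ram and anvil for 60 + 10 mm: load the block with its centre at y = -4 mm; the ram slides it to the anvil. Its long sides are free for fingers at y below 16 mm, its ends are not
- press: fixed grey pin press, origin on the table under the nest, axes as the nest's. Bed top 14 mm above the table. Anvil face at y = +30 mm, 48 mm tall over the bed; before it, from y = 16.5 to 30.5 mm, two cheeks 42 mm tall leave a 42 mm wide gap for the block. Ram housing from y = -76 to -134 mm, 54 mm tall over the bed. Pedal hinge along y at x = 55 mm, 45 mm above the table
- ram (a joint): advance of the steel ram towards the anvil, m: 0 at rest (its face, 20 mm round, at pin height, at y = -48 mm of the nest), 0.017 with the pedal at its stop
- pedal_pad (a point): point to press: on top of the pedal's rubber tread, on its middle line, 120 mm from the hinge; moves with the pedal. At rest 86 mm above the table, at the stop 51 mm. It lies about 178 mm from the nest along the nest's -y. The pedal is a steel plate 60 mm wide, sloping at rest 0.30 rad up towards the nest's -x, level at the stop
- pedal (a joint): pedal angle, rad: 0 up at rest, 0.30 down at its stop; a spring brings it back. Roughly 3 N at the pad starts it and roughly 10 N brings it to the stop with the pin going in. The ram advances 17 mm over the pedal's travel, in proportion, which leaves the pin flush within 1 mm
- done_a: finished block of the same size in another slot of the rack, its pin already flush; leave it. Origin at the centre of its underside
- done_b: the other finished block in the rack, pin flush; leave it. Origin at the centre of its underside
- mug: white mug, 80 mm across, 90 mm tall; leave it. Origin under its centre
- glue: white glue bottle, 44 mm across, 130 mm tall; leave it. Origin under its centre
- ink: green glass ink bottle, 52 mm across, 75 mm tall; leave it. Origin under its centre
- tape: roll of paper tape lying flat, 90 mm across, 24 mm tall; leave it. Origin under its centre
- brush: paint brush lying on the table; leave it. Origin in its shaft
- jar: glass jar with a steel lid, 72 mm across, 100 mm tall; leave it. Origin under its centre
There are look-alikes about, which are no part of the job. Leave any purple or red look-alike of the block alone.

How it is judged:
On the way, in this order (a step that is already met when the one before it is completed fails the run):
1. the block stands upright on the cutting mat, let go (contact force between the fingers and block below 0.1 N and x of knuckle in the frame of mat_top between -0.085 and 0.085 m and y of knuckle in the frame of mat_top between -0.065 and 0.065 m and z of knuckle in the frame of mat_top below 0.026 m and angle between knuckle's own z axis and vertical below 0.1 rad), for 0.2 s.
2. the block stands in the nest, pin towards the ram, let go (x of knuckle in the frame of nest between -0.007 and 0.007 m and y of knuckle in the frame of nest between -0.013 and 0.005 m and z of knuckle in the frame of nest between -0.004 and 0.004 m and angle between knuckle's own z axis and vertical below 0.1 rad and y of pin_tip in the frame of nest below -0.02 m and contact force between the fingers and block below 0.1 N), for 0.2 s.
3. the pedal is held at its stop with the block in the nest (x of knuckle in the frame of nest between -0.007 and 0.007 m and y of knuckle in the frame of nest between -0.013 and 0.005 m and z of knuckle in the frame of nest between -0.004 and 0.004 m and angle between knuckle's own z axis and vertical below 0.1 rad and y of pin_tip in the frame of nest below -0.02 m and value of joint pedal above 0.28 rad), for 0.2 s.
At the end, for the whole second after the job is handed in: the block stands upright in the nest (within 7 mm sideways, 4 mm in height, -13 to +5 mm along the nest's y), its pin end towards the ram and the pin flush to within 2 mm; the pedal is back up (under 0.03 rad); the block is released and at rest (all of step 2 and value of joint pin above 0.008 m and value of joint pedal below 0.03 rad and linear speed of block below 0.01 m/s); the robot touches nothing.
It fails at once if the pin is pushed in (over 2 mm) while the block is not in the nest (value of joint pin above 0.002 m and horizontal distance between knuckle and nest above 0.02 m).
It fails at once if one of the other two blocks or another thing on the table is moved by more than 20 mm (distance of any of done_a, done_b, mug, glue, ink, tape, brush, jar from where it was at the start of the episode above 0.02 m).
It also fails if it takes over 64 s, if anything falls off the work surface, if the arm or the gripper's body presses on something with over 40 N, if the wrist force passes 120 N, or if a joint passes its speed limit or range.

## Working session

There is one attempt and no reset: what is moved stays moved. The work goes in short steps, Python scripts to look and compute and a tool call to move; the robot and the scene stay as the last step left them, time stands still between calls to the robot, and variables do not carry over. Pictures are saved under pics/ and viewed, and the job is handed in when it is done.

Besides the shell and the picture viewer there is one more tool, called after ">>>" as a command line: name --pt "numbers of a row" for each row, then --argument value for the rest. step_arm: Moves the arm, as the interface text tells. Its arguments: {"type":"object","properties":{"motion":{"type":"array"},"jaw":{"type":"number"},"force":{"type":"number"}},"required":["motion"]}

```bash
mkdir -p pics; ls; python3 - <<'E'
from workcell import manip
import cv2,json
o=manip.get_obs();print(o)
for n in("scene","top","wrist"):
    i=manip.camera_info(n);print(n,i)
    cv2.imwrite(f"pics/{n}0.png",manip.camera(n))
E
```

```text
pics
{'clock': 0.0, 'joint_pos': array([-1.28560152,  0.33291164, -0.06470368,  1.46093831,  0.02162327,
        1.34988168, -0.08848938]), 'joint_velocities': array([ 0.00096984,  0.00094706, -0.0001018 ,  0.00111273, -0.00013249,
        0.00094768,  0.00120116]), 'tau': array([ 7.94754269e-04, -6.25443292e+01,  4.97157150e-02, -3.91596437e+01,
        1.62885175e-02,  1.01651129e-02, -3.09875261e-06]), 'position': array([0.18924683, 0.5952728 , 0.23049254]), 'ee_rot': array([ 1.53270757e-01,  9.88183968e-01, -7.18145069e-04, -6.75220025e-05]), 'ft_force': array([-0.54074605,  0.22887212, -0.26164069]), 'torque': array([-0.0220812 , -0.01187842,  0.00371696]), 'grip_width': 1.0002670743421125}
scene {'camera_matrix': array([[418.30444115,   0.        , 316.18875285],
       [  0.        , 418.30444115, 196.0233689 ],
       [  0.        ,   0.        ,   1.        ]]), 'k1': -0.05158094611475449, 'R': array([[-0.48560708,  0.87409183,  0.012216  ],
       [ 0.6267732 ,  0.35788099, -0.69215356],
       [-0.60937765, -0.32845801, -0.72164688]]), 't': array([ 0.14395413, -0.3558702 ,  1.83404074])}
top {'camera_matrix': array([[460.82611647,   0.        , 322.91286774],
       [  0.        , 460.82611647, 199.98346175],
       [  0.        ,   0.        ,   1.        ]]), 'k1': -0.02341029662253575, 'R': array([[-0.00207043, -0.99981118, -0.01932119],
       [-0.99421886,  0.00413227, -0.10729297],
       [ 0.10735255,  0.01898735, -0.99403969]]), 't': array([0.15097372, 0.56582499, 1.19694977])}
wrist {'camera_matrix': array([[296.60625903,   0.        , 320.11704138],
       [  0.        , 296.60625903, 199.26951694],
       [  0.        ,   0.        ,   1.        ]]), 'k1': -0.04939101337118266, 'R': array([[ 0.30261302,  0.95311282, -0.00114748],
       [ 0.91578214, -0.29042647,  0.2774807 ],
       [ 0.26413715, -0.08502012, -0.96073053]]), 't': array([-0.62501721, -0.0363171 ,  0.3792139 ])}
```

View pics/scene0.png

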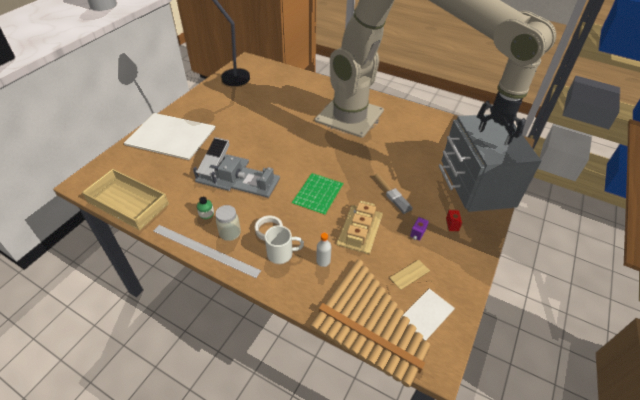

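View pics/top0.png

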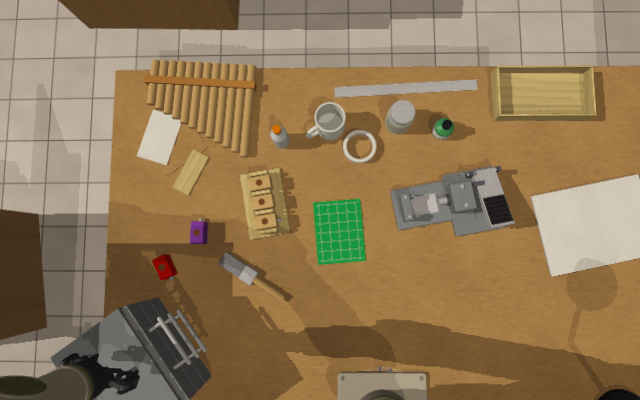

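View pics/wrist0.png

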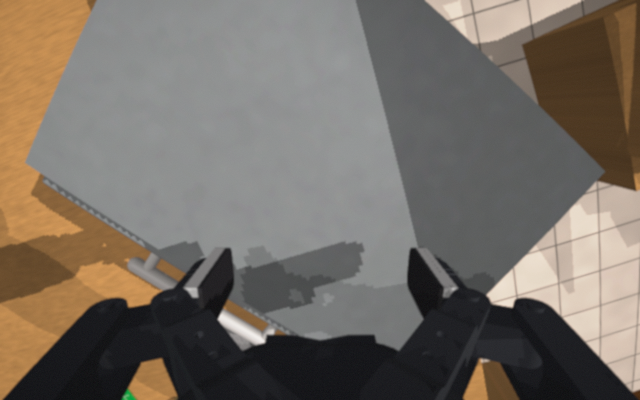

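The overview shows three things. The rack is at about (262,203) in the top view, the mat at about (340,232), and the press at about (455,205) with its pedal at the right end (black tread at about (497,208)). The arm starts over the grey cabinet. Next I'll zoom in.

```bash
python3 - <<'E'
import cv2,numpy as np
t=cv2.imread("pics/top0.png");s=cv2.imread("pics/scene0.png")
a=cv2.resize(t[155:255,220:320],(600,600),interpolation=cv2.INTER_CUBIC);cv2.imwrite("pics/z1.png",a)
a=cv2.resize(t[155:245,385:520],(800,533),interpolation=cv2.INTER_CUBIC);cv2.imwrite("pics/z2.png",a)
a=cv2.resize(s[190:260,320:400],(686,600),interpolation=cv2.INTER_CUBIC);cv2.imwrite("pics/z3.png",a)
a=cv2.resize(s[130:205,185:290],(800,571),interpolation=cv2.INTER_CUBIC);cv2.imwrite("pics/z4.png",a)
E
```

```text
(no output)
```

View pics/z1.png

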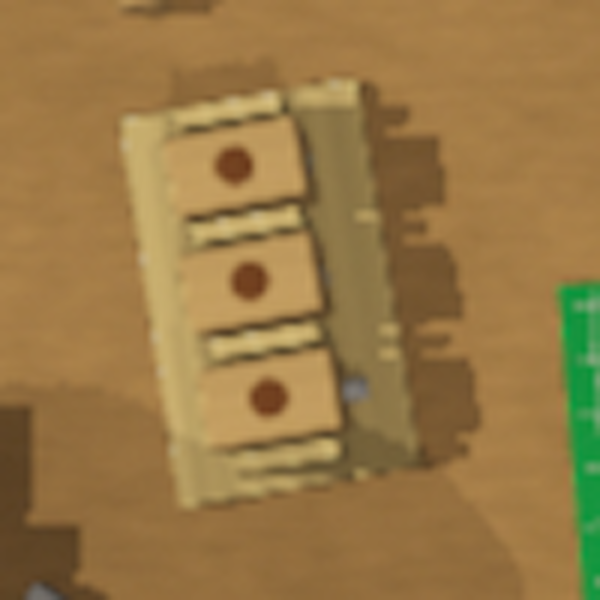

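View pics/z2.png

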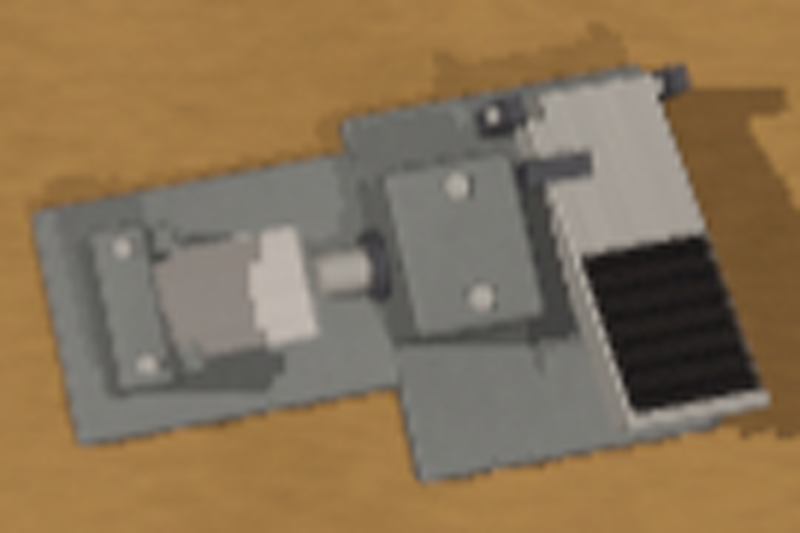

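View pics/z3.png

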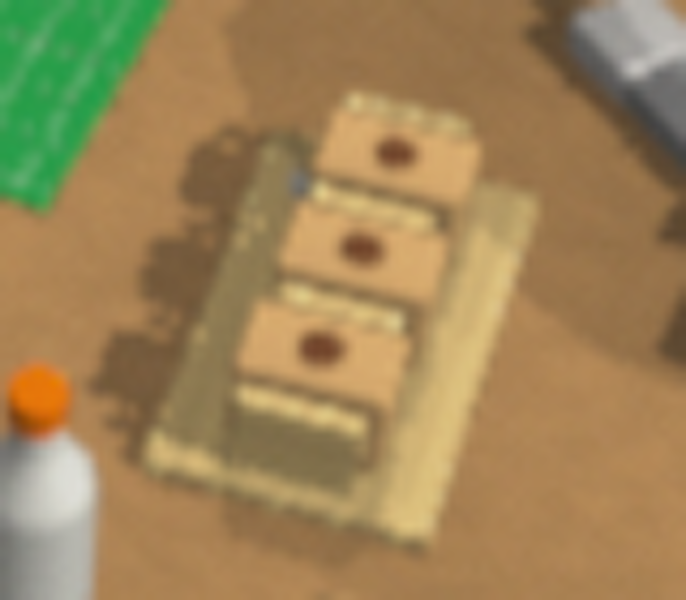

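View pics/z4.png

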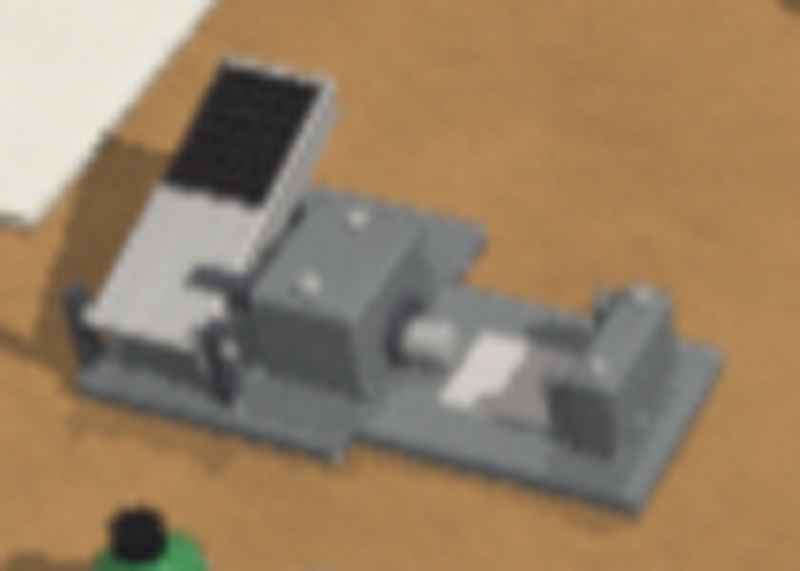

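```bash
cat > h.py <<'E'
import numpy as np,cv2
from scipy.spatial.transform import Rotation as Ro
def ray(info,uv):
    K=info["camera_matrix"];k=info["k1"]
    d=(np.array(uv,float)-K[:2,2])/K[0,0]
    rd=np.linalg.norm(d);r=rd
    for _ in range(30): r=rd/(1+k*r*r)
    s=d*(r/rd if rd>0 else 1)
    R=np.array(info["R"]);C=-R.T@info["t"]
    v=R.T@np.array([s[0],s[1],1.]);return C,v
def onz(info,uv,z):
    C,v=ray(info,uv);return C+v*(z-C[2])/v[2]
def proj(info,X):
    c=info["R"]@np.array(X)+info["t"];s=c[:2]/c[2];s=s*(1+info["k1"]*(s@s));K=info["camera_matrix"]
    return s*K[0,0]+K[:2,2]
E
python3 - <<'E'
from workcell import manip
from h import *
t=cv2.imread("pics/top0.png");i=manip.camera_info("top")
hsv=cv2.cvtColor(t,cv2.COLOR_BGR2HSV)
# dots in zoom coordinates
b,g,r=[t[...,k].astype(int) for k in range(3)]
m=((r-g>40)&(r<150)&(hsv[...,0]<12)).astype(np.uint8)
sub=np.zeros_like(m);sub[155:255,220:320]=m[155:255,220:320]
n,l,s,c=cv2.connectedComponentsWithStats(sub)
for k in range(1,n):
    if s[k,4]>8: print("dot",c[k],s[k,4],onz(i,c[k],.052))
z1=lambda x,y:(220+x/6-.5+.08,155+y/6-.5+.08)
for n,p,z in [("pin",z1(357,390),.0195),("b3 c NW",z1(205,375),.052),("SW",z1(205,447),.052),("NE",z1(328,348),.052),("SE",z1(342,433),.052)]:print(n,onz(i,p,z))
for n,p in [("rackNW",(122,118)),("NE",(360,82)),("SW",(185,507)),("SE",(420,462))]:print(n,onz(i,z1(*p),.008))
m=((hsv[...,0]>50)&(hsv[...,0]<80)&(hsv[...,1]>120)).astype(np.uint8);m[:180]=0
cs=max(cv2.findContours(m,0,2)[0],key=cv2.contourArea);q=cv2.boxPoints(cv2.minAreaRect(cs))
w=np.array([onz(i,p,.003) for p in q]);print("mat",w,w.mean(0))
k=800/135
z2=lambda x,y:(385+x/k-.45,155+y/k-.45)
for n,p,z in [("bed far corner NW",(35,212),.014),("SW",(80,443),.014),("step S",(398,388),.014),("S2",(422,480),.014),("anvNW",(92,233),.062),("anvNE",(148,225),.062),("anvSW",(120,388),.062),("anvSE",(172,380),.062),
 ("houNW",(385,178),.068),("houNE",(515,155),.068),("houSW",(415,333),.068),("houSE",(545,313),.068),("ramtipN",(316,255),.0255),("ramtipS",(322,290),.0255),
 ("treadNW",(582,258),.074),("treadNE",(707,237),.074),("treadSW",(635,410),.092),("treadSE",(760,388),.092)]:
    print(n,onz(i,z2(*p),z))
E
```

```text
pin [0.515159   0.26736176 0.0195    ]
b3 c NW [0.5197987  0.33026737 0.052     ]
SW [0.48836744 0.32983549 0.052     ]
NE [0.5314431  0.27648268 0.052     ]
SE [0.49430481 0.27003353 0.052     ]
rackNW [0.64093908 0.37758829 0.008     ]
NE [0.65699583 0.26846393 0.008     ]
SW [0.46334376 0.34599028 0.008     ]
SE [0.48333897 0.23997104 0.008     ]
mat [[0.5630093  0.17766841 0.003     ]
 [0.5733162  0.0482854  0.003     ]
 [0.4058058  0.0361865  0.003     ]
 [0.39548973 0.16373824 0.003     ]] [0.48440526 0.10646964 0.003     ]
bed far corner NW [ 0.59374928 -0.03327355  0.014     ]
SW [ 0.48832501 -0.05174167  0.014     ]
step S [ 0.51269318 -0.19604253  0.014     ]
S2 [ 0.47108935 -0.20556065  0.014     ]
anvNW [ 0.57818658 -0.05189317  0.062     ]
anvNE [ 0.58161378 -0.07647578  0.062     ]
anvSW [ 0.5101167  -0.06271969  0.062     ]
anvSE [ 0.51352307 -0.08541259  0.062     ]
houNW [ 0.60110842 -0.17927727  0.068     ]
houNE [ 0.61100805 -0.23634098  0.068     ]
houSW [ 0.53314955 -0.19013788  0.068     ]
houSE [ 0.54163463 -0.24680846  0.068     ]
ramtipN [ 0.57216504 -0.15803645  0.0255    ]
ramtipS [ 0.55628917 -0.16027848  0.0255    ]
treadNW [ 0.56493411 -0.26182737  0.074     ]
treadNE [ 0.5738637  -0.31632526  0.074     ]
treadSW [ 0.49803035 -0.27584532  0.092     ]
treadSE [ 0.50714678 -0.3292375   0.092     ]
```

>>> step_arm --pt "0 0 -40 0 0 0" --pt "0 0 -40 0 0 0" --pt "-44 -20 0 0 0 0" --pt "-44 -20 0 0 0 0" --pt "-44 -20 0 0 0 0" --pt "-44 -20 0 0 0 0" --pt "-44 -20 0 0 0 0" --pt "-44 -20 0 0 0 0" --pt "-44 -20 0 0 0 0" --pt "-44 -20 0 0 0 0" --pt "-44 -20 0 0 0 0" --pt "0 0 0 0 0 -9" --pt "0 0 0 0 0 -9" --pt "0 0 0 0 0 -9" --pt "0 0 0 0 0 0" --jaw 85

```text
clock: 2.02
position: [0.5214, 0.2922, 0.3086]
ee_rot: [-0.088, 0.996, -0.004, -0.003]
ft_force: [-0.2, 0.5, 1.3]
grip_width: 0.994
```

```bash
python3 - <<'E'
from workcell import manip
from h import *
i=manip.camera_info("wrist");o=manip.get_obs();im=manip.camera("wrist");cv2.imwrite("pics/w1.png",im)
import pickle;pickle.dump(i,open("w1.pkl","wb"))
R=Ro.from_quat(o["ee_rot"]).as_matrix();print(o["clock"],o["position"],R,o["joint_pos"],-i["R"].T@i["t"])
E
```

```text
2.025 [0.52136941 0.29224975 0.30860624] [[-0.98448651 -0.1753887  -0.00501099]
 [-0.17534257  0.9844707  -0.00851014]
 [ 0.00642575 -0.00749948 -0.99995123]] [-0.72548875  0.24694748  0.16797029  1.4139882  -0.03646097  1.49283075
  1.18773492] [0.45280809 0.28165926 0.45211453]
```

View pics/w1.png

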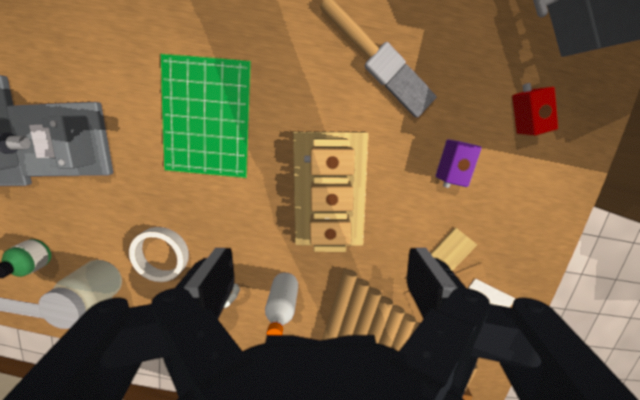

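```bash
python3 - <<'E'
from h import *
import pickle
i=pickle.load(open("w1.pkl","rb"));t=cv2.imread("pics/w1.png")
b,g,r=[t[...,k].astype(int) for k in range(3)]
m=((r<160)&(r-g>45)&(g<100)).astype(np.uint8);m[:140]=0;m[250:]=0;m[:,:300]=0;m[:,360:]=0
n,l,s,c=cv2.connectedComponentsWithStats(m)
for k in range(1,n):
    if s[k,4]>20: print("dot",c[k],s[k,4],onz(i,c[k],.052))
cv2.imwrite("pics/w1z.png",cv2.resize(t[125:255,280:380],(600,780)[:2],interpolation=cv2.INTER_CUBIC)[:600])
E
```

```text
dot [332.         162.09708738] 103 [0.50999096 0.30522264 0.052     ]
dot [332.33333333 198.96      ] 75 [0.56086334 0.31533725 0.052     ]
```

View pics/w1z.png

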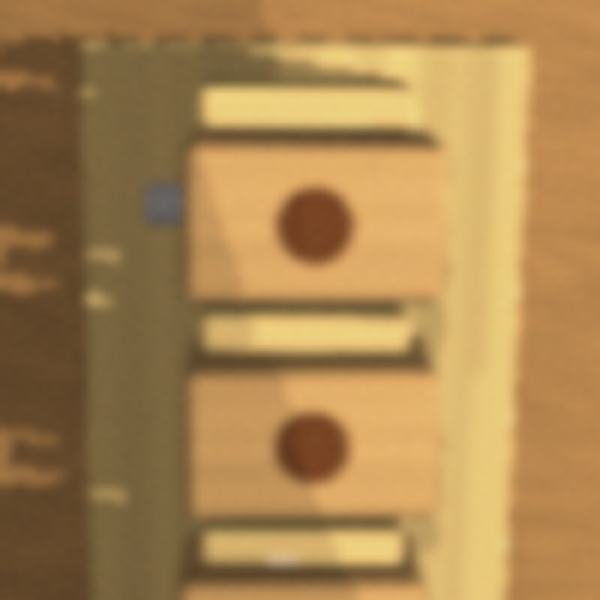

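>>> step_arm --pt "9 14 30 -0.4 -0.4 0" --pt "0 0 50 0 0 0" --pt "0 0 50 0 0 0" --pt "0 0 50 0 0 0" --pt "0 0 30 0 0 0" --pt "0 0 0 0 0 0"

```text
clock: 2.82
position: [0.5097, 0.3055, 0.0934]
ee_rot: [-0.076, 0.997, 0.0, 0.001]
ft_force: [0.3, -0.5, 0.4]
grip_width: 0.997
```

```bash
cat >> h.py <<'E'
def snap(name):
    from workcell import manip
    import pickle
    i=manip.camera_info("wrist");o=manip.get_obs();im=manip.camera("wrist");cv2.imwrite(f"pics/{name}.png",im);pickle.dump((i,o),open(name+".pkl","wb"))
    return i,o,im
def to(o,tgt,yaw):
    "remaining move to TCP tgt with tool y at yaw(deg), tool z down, in tool frame mm/deg"
    R=Ro.from_quat(o["ee_rot"]).as_matrix();a=np.radians(yaw)
    y=np.array([np.cos(a),np.sin(a),0]);z=np.array([0,0,-1.]);T=np.c_[np.cross(y,z),y,z]
    return np.round(R.T@(np.array(tgt)-o["position"])*1000,1),np.round(np.degrees(Ro.from_matrix(R.T@T).as_rotvec()),2)
E
python3 - <<'E'
from h import *
i,o,im=snap("w2");print(o["clock"],o["position"],to(o,[.510,.305,.028],100))
E
```

```text
2.825 [0.50967505 0.30547258 0.093357  ] (array([-0.1, -0.6, 65.4]), array([ 0.03,  0.16, -1.3 ]))
```

View pics/w2.png

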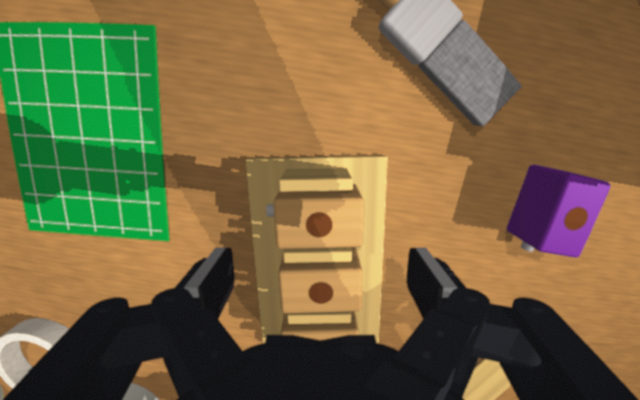

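```bash
python3 - <<'E'
from h import *
import pickle
i,o=pickle.load(open("w2.pkl","rb"));t=cv2.imread("pics/w2.png")
b,g,r=[t[...,k].astype(int) for k in range(3)]
m=((r<160)&(r-g>45)&(g<100)).astype(np.uint8);m[:200]=0;m[310:]=0;m[:,:290]=0;m[:,350:]=0
n,l,s,c=cv2.connectedComponentsWithStats(m)
for k in range(1,n):
    if s[k,4]>20: print("dot",c[k],s[k,4],onz(i,c[k],.052))
print(proj(i,o["position"]))
# block edge lines: far edge of top
for p in [(276,198),(363,198),(277,249),(365,249)]: print(onz(i,p,.052))
print(onz(i,(247,158),.008),onz(i,(387,156),.008))
E
```

```text
dot [321.24855491 223.84971098] 346 [0.50952342 0.30684091 0.052     ]
dot [322.61904762 292.24242424] 231 [0.56112804 0.31581074 0.052     ]
[318.99704002 251.78390774]
[0.49632418 0.27518341 0.052     ]
[0.48780153 0.3308196  0.052     ]
[0.53222468 0.27981292 0.052     ]
[0.52314714 0.33915174 0.052     ]
[0.48123922 0.24458421 0.008     ] [0.4633388  0.35124522 0.008     ]
```

>>> step_arm --pt "0 1 30 0 0 -0.8" --pt "0 0 25 0 0 0" --pt "0 0 10 0 0 0" --pt "0 0 0 0 0 0"

```text
clock: 3.38
position: [0.5153, 0.3105, 0.0367]
ee_rot: [-0.081, 0.997, 0.004, 0.007]
ft_force: [0.4, -1.2, -0.4]
grip_width: 1.001
```

>>> step_arm --pt "0 0 0 0 0 0" --pt "0 0 0 0 0 0" --pt "0 0 0 0 0 0" --pt "0 0 0 0 0 0" --pt "0 0 0 0 0 0" --pt "0 0 0 0 0 0" --jaw 50 --force 35

```text
clock: 4.12
position: [0.5168, 0.3115, 0.0401]
ee_rot: [-0.08, 0.997, 0.005, 0.009]
ft_force: [-0.7, -0.3, -1.0]
grip_width: 0.692
```

>>> step_arm --pt "0 0 -20 0 0 0" --pt "0 0 -30 0 0 0" --pt "0 0 -40 0 0 0" --pt "0 0 0 0 0 0"

```text
clock: 4.62
position: [0.5157, 0.3105, 0.1369]
ee_rot: [-0.08, 0.997, 0.006, 0.01]
ft_force: [-0.5, 0.1, -1.5]
grip_width: 0.687
```

```bash
python3 - <<'E'
from h import *
i,o,im=snap("w3");print(o["clock"],o["position"],o["grip_width"],to(o,[.484,.1065,.13],99.6))
E
```

```text
4.625 [0.51565494 0.31048456 0.13693092] 0.6866052892807187 (array([  63.9, -196.4,    3.7]), array([ 0.56,  1.2 , -0.42]))
```

View pics/w3.png

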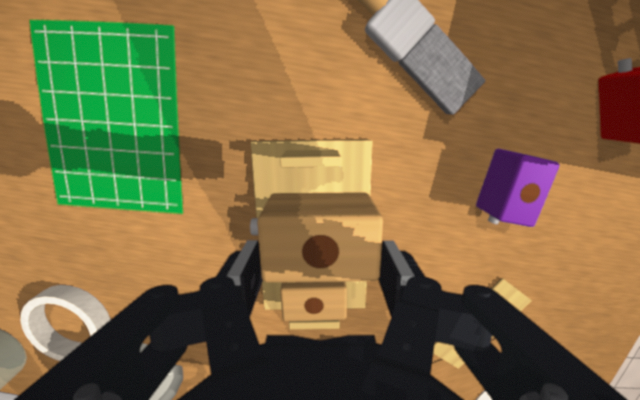

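```bash
python3 - <<'E'
from h import *
from workcell import manip
o=manip.get_obs();print(o["joint_pos"],o["tau"],o["ft_force"])
import pickle
for n in("w2",):print(pickle.load(open(n+".pkl","rb"))[1]["joint_pos"])
E
```

```text
[-0.73827729  0.33263342  0.14571662  1.67444948 -0.05258604  1.11809616
  1.15287338] [-4.64558514e-03 -6.10601306e+01  2.92714857e+00 -3.81186855e+01
  3.93715280e-02  3.85891646e-02 -1.34337382e-02] [-0.28693992 -0.10435063 -0.18469678]
[-0.73375598  0.37418822  0.14209671  1.71381021 -0.05877022  1.05503552
  1.15021909]
```

>>> step_arm --pt "13 -39 0 0.5 1.2 -0.4" --pt "13 -40 0 0 0 0" --pt "13 -40 0 0 0 0" --pt "13 -39 0 0 0 0" --pt "12 -38 0 0 0 0" --pt "0 0 0 0 0 0"

```text
clock: 5.42
position: [0.48, 0.0993, 0.132]
ee_rot: [-0.084, 0.996, -0.001, -0.005]
ft_force: [-0.0, 0.4, -1.2]
grip_width: 0.694
```

```bash
python3 - <<'E'
from h import *
i,o,im=snap("w4");print(o["clock"],o["position"],o["grip_width"],to(o,[.484,.1065,.037],99.6))
E
```

```text
5.425 [0.48002159 0.09926326 0.13196304] 0.6940907697850892 (array([-6. ,  6.6, 94.9]), array([-0.09, -0.53,  0.06]))
```

View pics/w4.png

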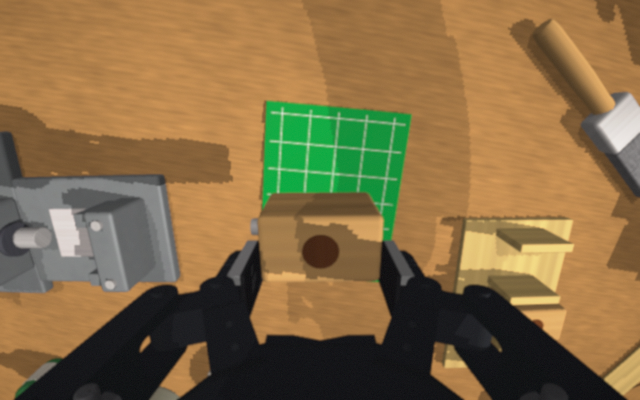

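>>> step_arm --pt "-3 3 30 0 -0.5 0" --pt "-3 3 30 0 0 0" --pt "0 0 24 0 0 0" --pt "0 0 0 0 0 0"

```text
clock: 5.98
position: [0.4845, 0.1129, 0.0453]
ee_rot: [-0.088, 0.996, 0.0, -0.0]
ft_force: [-0.2, -0.4, -1.3]
grip_width: 0.691
```

```bash
python3 - <<'E'
from h import *
from workcell import manip
o=manip.get_obs();print(o["clock"],o["position"],o["ft_force"],to(o,[.484,.1065,.036],99.6))
E
```

```text
5.975 [0.48449865 0.11290567 0.04530724] [-0.18584694 -0.3666391  -1.33336958] (array([ 1.6, -6.2,  9.3]), array([ 0.03, -0.02,  0.49]))
```

>>> step_arm --pt "0 -3 7 0 0 0" --pt "0 0 2 0 0 0" --pt "0 0 0 0 0 0"

```text
clock: 6.35
position: [0.4862, 0.1112, 0.0377]
ee_rot: [-0.089, 0.996, 0.001, 0.001]
ft_force: [0.6, -0.8, -1.1]
grip_width: 0.688
```

```bash
python3 - <<'E'
from h import *
from workcell import manip
o=manip.get_obs();print(o["clock"],o["position"],o["ft_force"],to(o,[.484,.1065,.036],99.6))
E
```

```text
6.35 [0.48623219 0.11115223 0.03769991] [ 0.64672479 -0.75732744 -1.07578901] (array([ 3. , -4.2,  1.7]), array([0.08, 0.12, 0.56]))
```

>>> step_arm --pt "0 0 2 0 0 0" --pt "0 0 2 0 0 0" --pt "0 0 0 0 0 0"

```text
clock: 6.72
position: [0.4869, 0.1113, 0.0344]
ee_rot: [-0.088, 0.996, 0.001, 0.002]
ft_force: [0.4, -0.4, -0.6]
grip_width: 0.69
```

>>> step_arm --pt "0 0 2 0 0 0" --pt "0 0 0 0 0 0"

```text
clock: 6.98
position: [0.488, 0.1115, 0.0346]
ee_rot: [-0.088, 0.996, 0.002, 0.003]
ft_force: [0.8, 0.2, -1.1]
grip_width: 0.688
```

>>> step_arm --pt "0 0 0 0 0 0" --pt "0 0 0 0 0 0" --pt "0 0 0 0 0 0" --pt "0 0 0 0 0 0" --jaw 85

```text
clock: 7.48
position: [0.4879, 0.1115, 0.0343]
ee_rot: [-0.088, 0.996, 0.001, 0.003]
ft_force: [0.6, 1.0, -0.2]
grip_width: 0.995
```

>>> step_arm --pt "0 0 -30 0 0 0" --pt "0 0 -40 0 0 0" --pt "0 0 -40 0 0 0" --pt "0 0 0 0 0 0"

```text
clock: 7.98
position: [0.4868, 0.111, 0.1468]
ee_rot: [-0.088, 0.996, 0.001, 0.002]
ft_force: [0.2, 0.0, 0.1]
grip_width: 0.993
```

```bash
python3 - <<'E'
from h import *
i,o,im=snap("w5");print(o["clock"],o["position"],o["grip_width"],to(o,[.484,.1065,.037],9.6))
b,g,r=[im[...,k].astype(int) for k in range(3)]
m=((r<160)&(r-g>45)&(g<100)).astype(np.uint8);m[:140]=0;m[320:]=0;m[:,:270]=0;m[:,370:]=0
n,l,s,c=cv2.connectedComponentsWithStats(m)
for k in range(1,n):
    if s[k,4]>20: print("dot",c[k],s[k,4],onz(i,c[k],.047))
E
```

```text
7.975 [0.48683292 0.11095093 0.14680033] 0.9932781162054665 (array([  4. ,  -4.1, 109.8]), array([2.500e-01, 8.000e-02, 9.053e+01]))
dot [314.74285714 192.43809524] 105 [0.4817968  0.10624621 0.047     ]
```

View pics/w5.png

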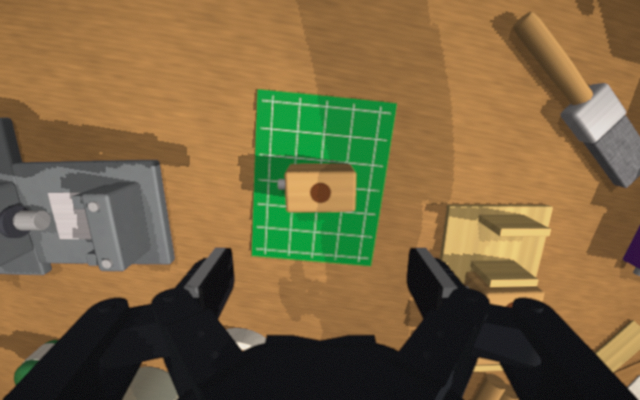

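>>> step_arm --pt "3 -2 0 0 0 10" --pt "0 0 0 0 0 10" --pt "0 0 0 0 0 10" --pt "0 0 0 0 0 10" --pt "0 0 0 0 0 10" --pt "0 0 0 0 0 10" --pt "0 0 0 0 0 10" --pt "0 0 0 0 0 10" --pt "0 0 0 0 0 10" --pt "0 0 0 0 0 0"

```text
clock: 9.28
position: [0.4756, 0.1057, 0.1311]
ee_rot: [0.661, 0.751, -0.009, -0.005]
ft_force: [0.4, -1.1, -0.3]
grip_width: 0.995
```

```bash
python3 - <<'E'
from h import *
import pickle
i,o=pickle.load(open("w5.pkl","rb"));print(onz(i,(320,192),.047))
i,o,im=snap("w6");print(o["clock"],o["position"],o["joint_pos"],to(o,[.482,.109,.1],10.1),proj(i,o["position"]))
b,g,r=[im[...,k].astype(int) for k in range(3)]
m=((r<160)&(r-g>40)&(g<100)&(g-b<55)).astype(np.uint8)
n,l,s,c=cv2.connectedComponentsWithStats(m)
for k in range(1,n):
    if 60<s[k,4]<500: print("dot",c[k],s[k],onz(i,c[k],.047))
E
```

```text
[0.48063727 0.11056062 0.047     ]
9.275 [0.47562389 0.10572944 0.13113437] [-0.6374721   0.12565716  0.3478159   1.94184875 -0.04592523  1.10203849
 -0.14294311] (array([ 2.6,  7.3, 31. ]), array([-1.12,  0.26, -2.79])) [319.82506062 253.0705693 ]
dot [329.32653061 200.33819242] [319 191  21  20 343] [0.48089699 0.11061072 0.047     ]
```

View pics/w6.png

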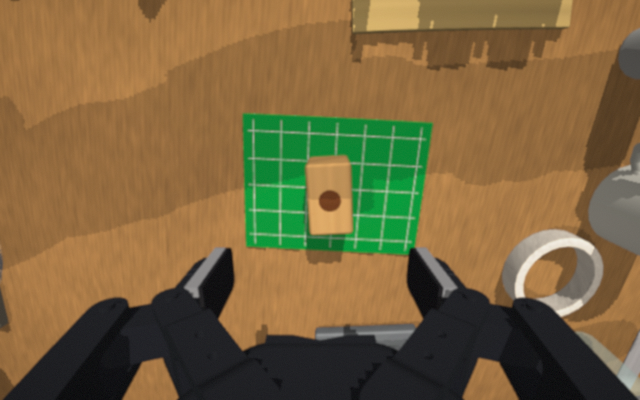

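```bash
python3 - <<'E'
from h import *
import pickle
i,o=pickle.load(open("w6.pkl","rb"));im=cv2.imread("pics/w6.png")
cv2.imwrite("pics/w6z.png",cv2.resize(im[140:270,270:400],(600,600),interpolation=cv2.INTER_CUBIC))
E
```

```text
(no output)
```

View pics/w6z.png

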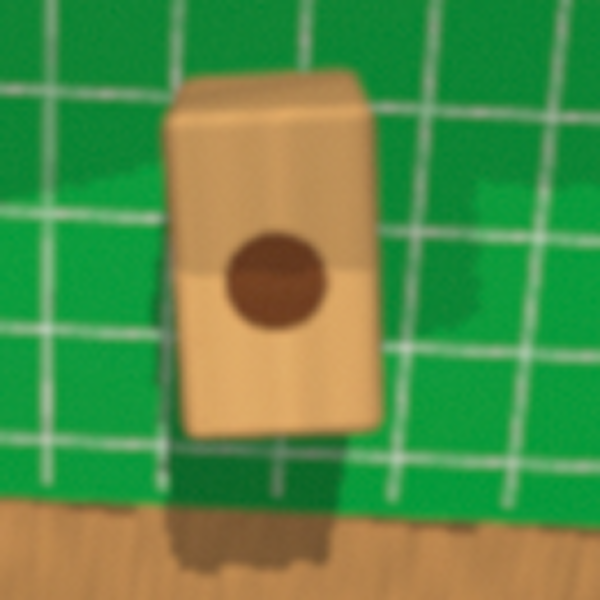

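```bash
python3 - <<'E'
from h import *
import pickle
i,o=pickle.load(open("w6.pkl","rb"))
P=np.array([onz(i,(270+x/4.615-.4,140+y/4.615-.4),.047) for x,y in [(165,118),(374,108),(384,430),(188,437)]]);print(P,P.mean(0))
d=lambda v:np.degrees(np.arctan2(v[1],v[0]))
print(d(P[1]-P[0]),d(P[2]-P[3]),d(P[0]-P[3])-90,d(P[1]-P[2])-90)
print(to(o,[.481,.1095,.025],10))
E
```

```text
[[0.45869052 0.13622988 0.047     ]
 [0.49306094 0.14247708 0.047     ]
 [0.50386932 0.08556493 0.047     ]
 [0.46933337 0.07948182 0.047     ]] [0.48123854 0.11093843 0.047     ]
10.301682568731332 9.98951932754637 10.622185344459552 10.753176500434776
(array([  3.6,   7.9, 106. ]), array([-1.12,  0.26, -2.69]))
```

>>> step_arm --pt "2 4 20 -1.1 0.3 -2.4" --pt "2 3 30 0 0 0" --pt "0 0 25 0 0 0" --pt "0 0 0 0 0 0"

```text
clock: 9.82
position: [0.4809, 0.1106, 0.0527]
ee_rot: [0.637, 0.771, -0.0, -0.001]
ft_force: [0.3, -0.2, 0.2]
grip_width: 0.999
```

```bash
python3 - <<'E'
from h import *
i,o,im=snap("w7");print(o["clock"],o["position"],o["joint_pos"],to(o,[.4811,.1105,.026],10.4),proj(i,o["position"]))
b,g,r=[im[...,k].astype(int) for k in range(3)]
m=((r<160)&(r-g>40)&(g<100)&(g-b<55)).astype(np.uint8)
n,l,s,c=cv2.connectedComponentsWithStats(m)
for k in range(1,n):
    if 60<s[k,4]<1500: print("dot",c[k],s[k],onz(i,c[k],.047))
E
```

```text
9.825 [0.48086505 0.1105687  0.05269469] [-0.61872335  0.23579497  0.3326173   2.00957116 -0.09734279  0.9124521
 -0.04409914] (array([-0.1,  0.3, 26.7]), array([-0.09, -0.03,  0.53])) [319.68221318 253.0190372 ]
dot [319.74618585 248.40083218] [304 234  32  29 721] [0.4808886  0.11054371 0.047     ]
```

View pics/w7.png

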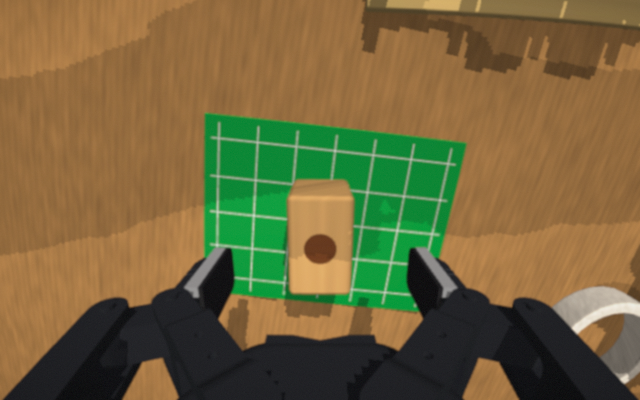

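Centred within 0.3 mm. I'll go down and grip across the width.

>>> step_arm --pt "0 0 20 0 0 0.5" --pt "0 0 7 0 0 0" --pt "0 0 0 0 0 0"

```text
clock: 10.25
position: [0.4838, 0.1115, 0.0294]
ee_rot: [0.639, 0.77, 0.002, 0.001]
ft_force: [-0.2, 0.4, 0.0]
grip_width: 0.994
```

```bash
python3 - <<'E'
from h import *
from workcell import manip
o=manip.get_obs();print(o["clock"],o["position"],o["ft_force"],to(o,[.4810,.1105,.026],10.4))
E
```

```text
10.25 [0.48381024 0.11151196 0.0294254 ] [-0.21613805  0.35069277  0.04674175] (array([-0.5, -3. ,  3.4]), array([ 0.26, -0.11,  0.23]))
```

>>> step_arm --pt "0 -3 3 0.2 0 0.2" --pt "0 0 0 0 0 0"

```text
clock: 10.5
position: [0.4815, 0.1112, 0.0277]
ee_rot: [0.64, 0.769, 0.002, -0.0]
ft_force: [0.3, 0.6, 0.7]
grip_width: 0.994
```

>>> step_arm --pt "0 0 0 0 0 0" --pt "0 0 0 0 0 0" --pt "0 0 0 0 0 0" --pt "0 0 0 0 0 0" --pt "0 0 0 0 0 0" --pt "0 0 0 0 0 0" --pt "0 0 0 0 0 0" --jaw 25 --force 35

```text
clock: 11.38
position: [0.4821, 0.1114, 0.0284]
ee_rot: [0.64, 0.769, 0.002, 0.0]
ft_force: [-0.2, 0.1, 0.7]
grip_width: 0.415
```

```bash
python3 - <<'E'
from h import *
i,o,im=snap("w8");print(o["clock"],o["position"],o["grip_width"],to(o,[.4810,.1105,.026],10.4))
b,g,r=[im[...,k].astype(int) for k in range(3)]
m=((r<160)&(r-g>40)&(g<100)&(g-b<55)).astype(np.uint8)
n,l,s,c=cv2.connectedComponentsWithStats(m)
for k in range(1,n):
    if 60<s[k,4]<1500: print("dot",c[k],s[k],onz(i,c[k],.047))
E
```

```text
11.375 [0.48205438 0.11138492 0.02844635] 0.41506115766946405 (array([-0.7, -1.2,  2.4]), array([ 0.23, -0.16,  0.07]))
dot [320.01026694 272.21149897] [302 256  37  33 974] [0.48226927 0.11061565 0.047     ]
```

View pics/w8.png

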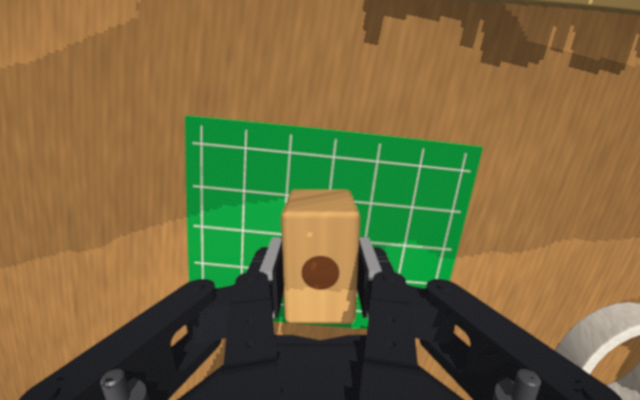

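>>> step_arm --pt "0 0 -30 0 0 0" --pt "0 0 -40 0 0 0" --pt "0 0 -45 0 0 0" --pt "0 0 0 0 0 0"

```text
clock: 11.92
position: [0.4807, 0.1106, 0.1457]
ee_rot: [0.64, 0.769, 0.001, -0.0]
ft_force: [0.5, 0.4, -0.3]
grip_width: 0.412
```

```bash
python3 - <<'E'
from h import *
from workcell import manip
o=manip.get_obs();print(o["clock"],o["position"],o["ft_force"],to(o,[.4810,.1105,.026],10.4))
im=cv2.imread("pics/w5.png")
cv2.imwrite("pics/w5z.png",cv2.resize(im[140:290,0:200],(800,600),interpolation=cv2.INTER_CUBIC))
E
```

```text
11.925 [0.48066181 0.11056265 0.14566987] [ 0.48969786  0.40721408 -0.29792687] (array([ -0.3,   0.2, 119.7]), array([ 0.07, -0.1 ,  0.05]))
```

View pics/w5z.png

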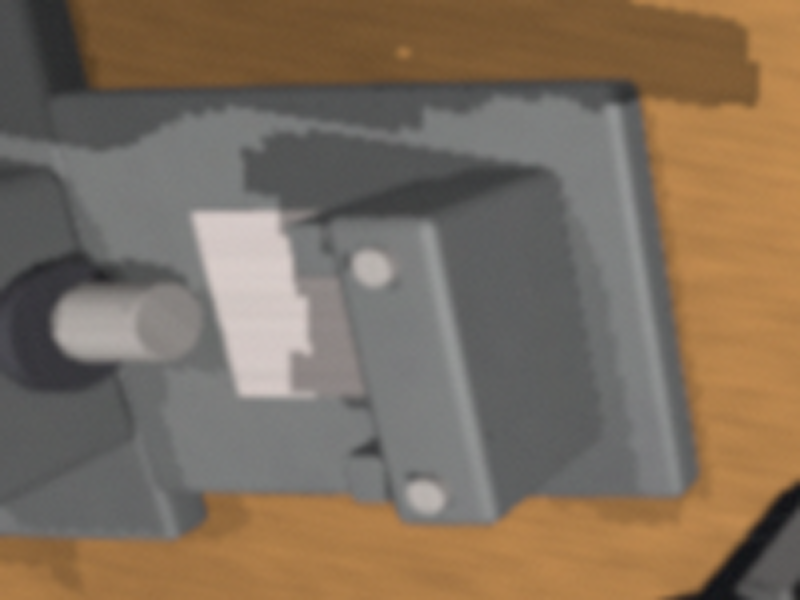

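```bash
python3 - <<'E'
from h import *
import pickle
i,o=pickle.load(open("w5.pkl","rb"))
for n,p,z in [("aW-far",(332,217),.062),("aW-near",(406,520),.062),("aE-far",(432,217),.062),("aE-near",(498,522),.062),("ram",(168,322),.0255),("inl far",(190,210),.014),("inl near",(238,396),.014),("bed",(637,85),.014),("bed2",(692,490),.014)]:
    print(n,onz(i,(p[0]/4-.4,140+p[1]/4-.4),z))
E
```

```text
aW-far [ 0.51231869 -0.08199226  0.062     ]
aW-near [ 0.58083344 -0.06903731  0.062     ]
aE-far [ 0.508525   -0.06053523  0.062     ]
aE-near [ 0.57714231 -0.0479059   0.062     ]
ram [ 0.56300502 -0.15592905  0.0255    ]
inl far [ 0.53724227 -0.15801686  0.014     ]
inl near [ 0.58709769 -0.14919674  0.014     ]
bed [ 0.48593751 -0.04337039  0.014     ]
bed2 [ 0.59109934 -0.02652244  0.014     ]
```

>>> step_arm --pt "-38 5 0 0 0 0" --pt "-38 5 0 0 0 0" --pt "-38 6 0 0 0 0" --pt "-38 6 0 0 0 0" --pt "-38 5 0 0 0 0" --pt "-38 5 0 0 0 0" --pt "0 0 0 0 0 0"

```text
clock: 12.8
position: [0.552, -0.1137, 0.1375]
ee_rot: [0.638, 0.77, -0.002, -0.003]
ft_force: [-1.4, -0.5, -0.7]
grip_width: 0.416
```

```bash
python3 - <<'E'
from h import *
i,o,im=snap("w9");print(o["clock"],o["position"],o["grip_width"],to(o,[.554,-.108,.146],10))
cv2.imwrite("pics/w9z.png",cv2.resize(im[100:300,200:440],(720,600),interpolation=cv2.INTER_CUBIC))
E
```

```text
12.8 [ 0.55198873 -0.11366136  0.13749817] 0.41557438729424223 (array([ 5.2,  3. , -8.5]), array([-0.46, -0.11,  0.64]))
```

View pics/w9.png

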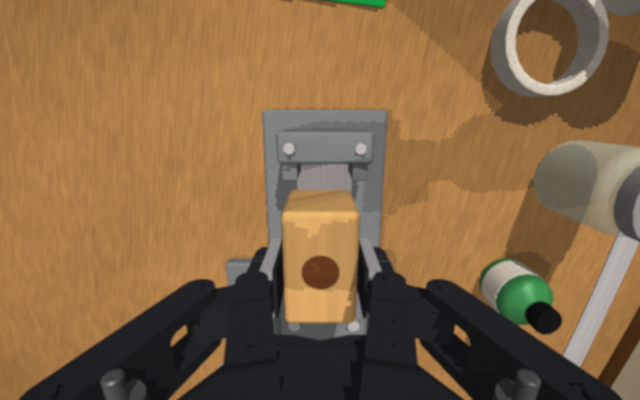

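View pics/w9z.png

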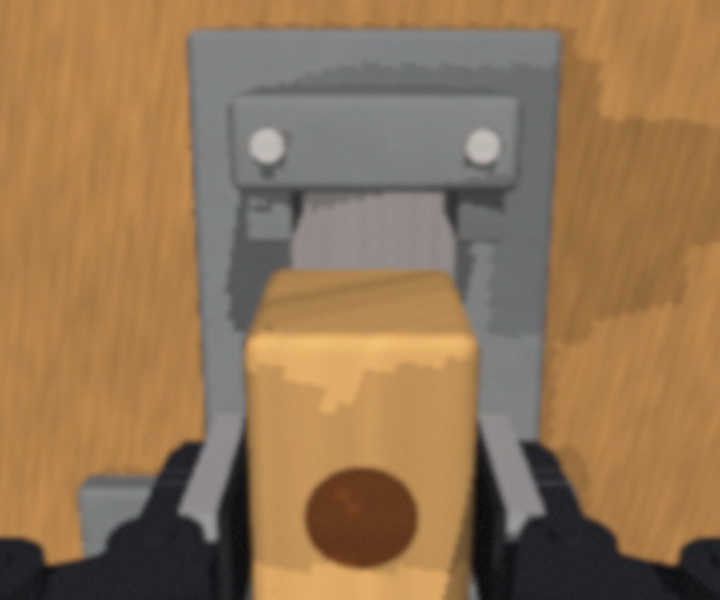

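```bash
python3 - <<'E'
from h import *
import pickle
i,o=pickle.load(open("w9.pkl","rb"))
f=lambda x,y,z:onz(i,(200+x/3-.33,100+y/3-.33),z)
R=Ro.from_quat(o["ee_rot"]).as_matrix()
d=lambda v:np.degrees(np.arctan2(v[1],v[0]))
A=[f(237,188,.062),f(516,188,.062)];print("anvil front",A,d(A[1]-A[0]),np.mean(A,0))
B=[f(236,96,.062),f(519,96,.062)];print("anvil back",B,d(B[1]-B[0]),np.mean(B,0))
C=[f(290,238,.056),f(458,240,.056)];print("cheek inner front",C,d(C[1]-C[0]),np.mean(C,0),np.linalg.norm(C[1]-C[0]))
C=[f(190,32,.014),f(560,32,.014)];print("bed back",C,d(C[1]-C[0]),np.mean(C,0))
zt=o["position"][2]-.0254+.044
D=[f(247,340,zt),f(478,340,zt)];print("block top +y edge",D,d(D[1]-D[0]),np.mean(D,0),np.linalg.norm(D[1]-D[0]))
print("dot",f(361,518,zt),"tooly",d(R[:,1]), d(R[:,0])-90)
E
```

```text
anvil front [array([ 0.5145916 , -0.08356587,  0.062     ]), array([ 0.58238443, -0.07070068,  0.062     ])] 10.745369125268125 [ 0.54848801 -0.07713327  0.062     ]
anvil back [array([ 0.51101659, -0.06151858,  0.062     ]), array([ 0.57798945, -0.04885229,  0.062     ])] 10.709614522945103 [ 0.54450302 -0.05518544  0.062     ]
cheek inner front [array([ 0.52928544, -0.0949558 ,  0.056     ]), array([ 0.5719464 , -0.08738023,  0.056     ])] 10.069395615346092 [ 0.55061592 -0.09116802  0.056     ] 0.0433283667355875
bed back [array([ 0.48873846, -0.04982028,  0.014     ]), array([ 0.59376956, -0.03001109,  0.014     ])] 10.680698304243322 [ 0.54125401 -0.03991569  0.014     ]
block top +y edge [array([ 0.5304202 , -0.08860127,  0.15609817]), array([ 0.56395519, -0.08219434,  0.15609817])] 10.816124524970034 [ 0.54718769 -0.08539781  0.15609817] 0.034141533411497386
dot [ 0.55244775 -0.11445514  0.15609817] tooly 10.644466764385887 10.64355733458288
```

```bash
python3 - <<'E'
from h import *
import pickle
from workcell import manip
o=manip.get_obs();print(o["position"],to(o,[.5541,-.1101,.085],10.6))
E
```

```text
[ 0.55176406 -0.11158013  0.13727516] (array([ 0.8,  3. , 52.3]), array([-0.48, -0.18,  0.17]))
```

>>> step_arm --pt "0 2 20 -0.5 -0.2 0" --pt "0 1 25 0 0 0" --pt "0 0 3 0 0 0" --pt "0 0 0 0 0 0"

```text
clock: 13.35
position: [0.5535, -0.1072, 0.0866]
ee_rot: [0.636, 0.772, -0.0, -0.001]
ft_force: [1.2, -4.1, -0.3]
grip_width: 0.414
```

```bash
python3 - <<'E'
from h import *
i,o,im=snap("w10");print(o["clock"],o["position"],o["joint_velocities"].round(3),to(o,[.5541,-.1101,.042],10.6))
cv2.imwrite("pics/w10z.png",cv2.resize(im[100:300,200:440],(720,600),interpolation=cv2.INTER_CUBIC))
E
```

```text
13.35 [ 0.55354389 -0.10716637  0.08659052] [-0.007  0.002  0.003  0.004  0.006 -0.007 -0.003] (array([-3. ,  0.1, 44.6]), array([-0.08, -0.05,  0.4 ]))
```

View pics/w10z.png

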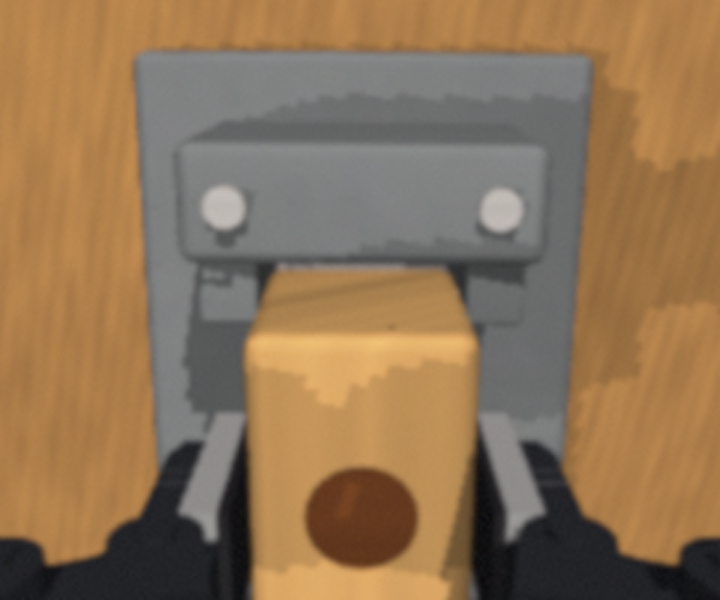

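>>> step_arm --pt "-3 0 0 0 0 0.3" --pt "0 0 0 0 0 0"

```text
clock: 13.65
position: [0.5549, -0.1095, 0.0881]
ee_rot: [0.638, 0.77, 0.001, -0.0]
ft_force: [-0.3, -0.2, -0.5]
grip_width: 0.415
```

```bash
python3 - <<'E'
from h import *
i,o,im=snap("w11");print(o["clock"],o["position"],o["ft_force"],to(o,[.5541,-.1101,.042],10.6))
import pickle
i,o=pickle.load(open("w10.pkl","rb"))
f=lambda x,y,z:onz(i,(200+x/3-.33,100+y/3-.33),z)
A=[f(185,258,.062),f(543,258,.062)];print(np.mean(A,0))
A=[f(258,320,.056),f(466,322,.056)];print(A,np.mean(A,0))
A=[f(222,208,.062),f(502,209,.062)];print(A,np.mean(A,0))
print(f(361,517,.1052))
E
```

```text
13.65 [ 0.55493805 -0.10953411  0.08809118] [-0.32717667 -0.1928452  -0.48258434] (array([-0.5, -1. , 46.1]), array([ 0.04, -0.09,  0.11]))
[ 0.54833125 -0.07672765  0.062     ]
[array([ 0.52982493, -0.09509482,  0.056     ]), array([ 0.57171399, -0.08735283,  0.056     ])] [ 0.55076946 -0.09122383  0.056     ]
[array([ 0.51984826, -0.0722997 ,  0.062     ]), array([ 0.57235233, -0.06225519,  0.062     ])] [ 0.5461003  -0.06727745  0.062     ]
[ 0.55386799 -0.10773857  0.1052    ]
```

>>> step_arm --pt "0 -1 10 0 0 0.1" --pt "0 -0.5 10 0 0 0" --pt "0 0 0 0 0 0"

```text
clock: 14.08
position: [0.5532, -0.1091, 0.0665]
ee_rot: [0.638, 0.77, 0.001, -0.001]
ft_force: [-0.2, 0.3, 0.0]
grip_width: 0.413
```

```bash
python3 - <<'E'
from h import *
from workcell import manip
o=manip.get_obs();print(o["clock"],o["position"],o["ft_force"],to(o,[.5541,-.1101,.042],10.6))
E
```

```text
14.075 [ 0.55317134 -0.10911318  0.06648029] [-0.23136361  0.29680439  0.0492658 ] (array([-1.2,  0.7, 24.5]), array([ 0.02, -0.13,  0.05]))
```

>>> step_arm --pt "-1 0 10 0 -0.1 0" --pt "0 0 8 0 0 0" --pt "0 0 0 0 0 0"

```text
clock: 14.45
position: [0.5532, -0.1101, 0.0469]
ee_rot: [0.638, 0.77, 0.0, -0.0]
ft_force: [0.3, 0.8, -0.6]
grip_width: 0.412
```

```bash
python3 - <<'E'
from h import *
i,o,im=snap("w12");print(o["clock"],o["position"],o["ft_force"],to(o,[.5541,-.1101,.0395],10.6))
cv2.imwrite("pics/w12z.png",cv2.resize(im[100:300,200:440],(720,600),interpolation=cv2.INTER_CUBIC))
E
```

```text
14.45 [ 0.55319429 -0.11012445  0.04686413] [ 0.26271259  0.8199994  -0.61542382] (array([-0.1,  0.9,  7.4]), array([-0.01, -0.02,  0.04]))
```

View pics/w12z.png

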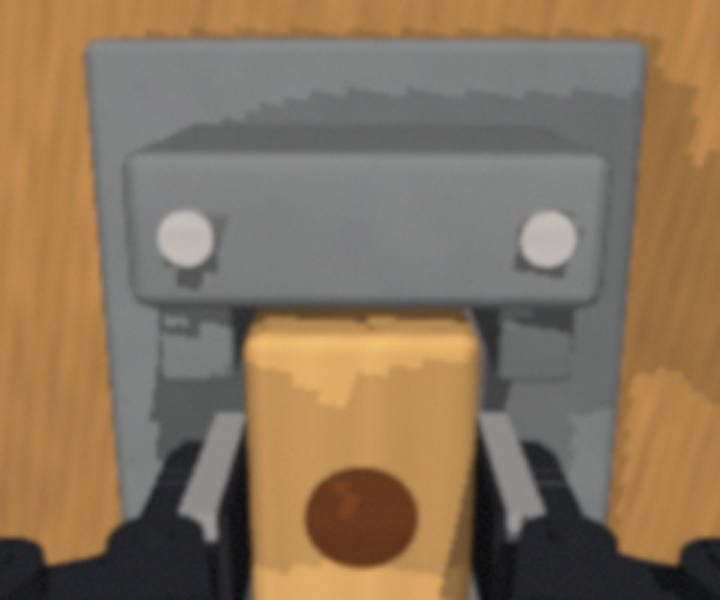

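>>> step_arm --pt "0 0.5 5 0 0 0" --pt "0 0 2 0 0 0" --pt "0 0 0 0 0 0"

```text
clock: 14.88
position: [0.5543, -0.1101, 0.0402]
ee_rot: [0.638, 0.77, 0.0, 0.0]
ft_force: [-0.8, -0.4, -1.6]
grip_width: 0.414
```

>>> step_arm --pt "0 0 2 0 0 0" --pt "0 0 0 0 0 0"

```text
clock: 15.12
position: [0.5548, -0.1103, 0.0398]
ee_rot: [0.639, 0.77, 0.001, 0.001]
ft_force: [-0.3, -0.5, -1.9]
grip_width: 0.413
```

```bash
python3 - <<'E'
from h import *
from workcell import manip
o=manip.get_obs();print(o["clock"],o["position"],o["ft_force"],to(o,[.5541,-.1101,.0395],10.6))
E
```

```text
15.125 [ 0.55482342 -0.11029586  0.03981473] [-0.30310758 -0.48020792 -1.91993377] (array([ 0.3, -0.7,  0.3]), array([ 0.13, -0.03,  0.03]))
```

On the bed (z stalled at 39.8 mm, contact expected at 39.4). Releasing partway and lifting out.

>>> step_arm --pt "0 0 0 0 0 0" --pt "0 0 0 0 0 0" --pt "0 0 0 0 0 0" --pt "0 0 0 0 0 0" --jaw 62

```text
clock: 15.62
position: [0.5551, -0.1103, 0.0399]
ee_rot: [0.639, 0.77, 0.001, 0.001]
ft_force: [0.2, 0.7, -0.2]
grip_width: 0.724
```

>>> step_arm --pt "0 0 -20 0 0 0" --pt "0 0 -30 0 0 0" --pt "0 0 -40 0 0 0" --pt "0 0 -40 0 0 0" --pt "0 0 0 0 0 0"

```text
clock: 16.25
position: [0.5542, -0.1104, 0.1731]
ee_rot: [0.639, 0.77, 0.001, 0.0]
ft_force: [0.1, 0.8, -0.7]
grip_width: 0.727
```

```bash
python3 - <<'E'
from h import *
i,o,im=snap("w13");print(o["clock"],o["position"],o["ft_force"])
cv2.imwrite("pics/w13z.png",cv2.resize(im[100:340,180:460],(700,600),interpolation=cv2.INTER_CUBIC))
b,g,r=[im[...,k].astype(int) for k in range(3)]
m=((r<160)&(r-g>40)&(g<100)&(g-b<55)).astype(np.uint8)
n,l,s,c=cv2.connectedComponentsWithStats(m)
for k in range(1,n):
    if 60<s[k,4]<1500: print("dot",c[k],s[k],onz(i,c[k],.058))
E
```

```text
16.25 [ 0.55423882 -0.11042138  0.17313654] [ 0.05347093  0.81012069 -0.69238247]
dot [320.49407115 196.39920949] [312 188  18  18 253] [ 0.55503688 -0.1110831   0.058     ]
```

View pics/w13z.png

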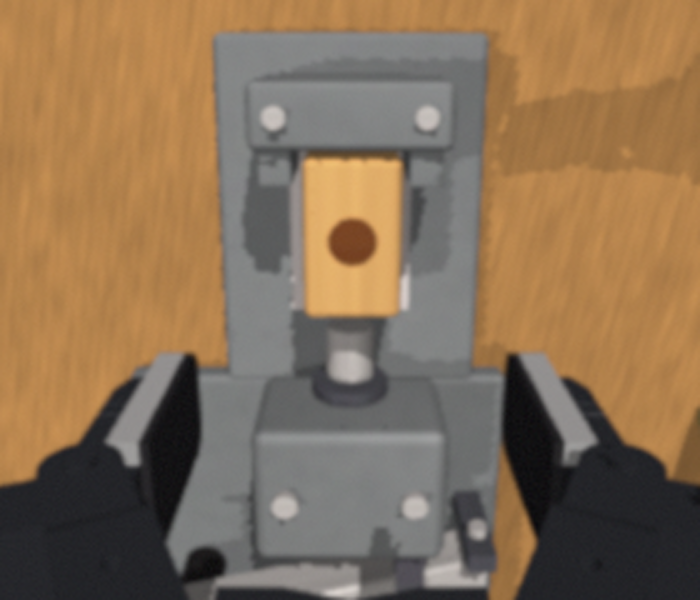

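>>> step_arm --pt "-35 -12 0 0 0 0" --pt "-35 -12 0 0 0 0" --pt "-35 -13 0 0 0 0" --pt "-35 -12 0 0 0 0" --pt "-33 -12 0 0 0 0" --pt "0 0 0 0 0 0" --jaw 0

```text
clock: 17.05
position: [0.5212, -0.2943, 0.1625]
ee_rot: [0.637, 0.77, -0.003, -0.006]
ft_force: [-0.1, 0.2, 0.4]
grip_width: 0.0
```

```bash
python3 - <<'E'
from h import *
i,o,im=snap("w14");print(o["clock"],o["position"],o["joint_pos"],o["grip_width"],to(o,[.5257,-.2935,.1],10.6),proj(i,o["position"]),proj(i,[.5279,-.293,.086]))
E
```

```text
17.05 [ 0.52117645 -0.29431211  0.16247068] [-0.0532396   0.36886713  0.61419928  1.64068267 -0.21945733  1.21604374
  0.79695702] 0.00022266545526323825 (array([-0.4,  5.4, 62.4]), array([-0.7 , -0.32,  0.19])) [319.77054566 253.00268738] [329.8899868  209.19382642]
```

View pics/w14.png

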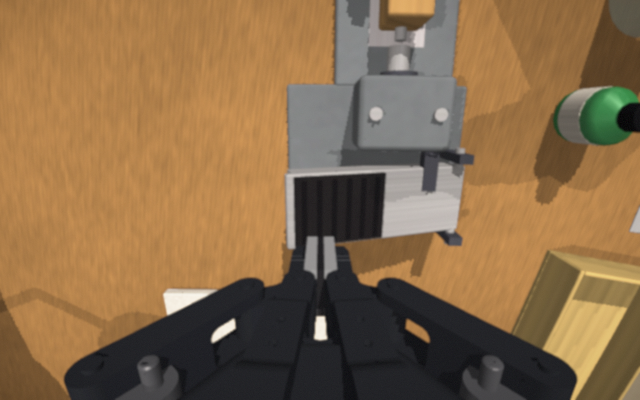

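>>> step_arm --pt "0 3 25 -0.7 -0.3 0" --pt "0 3 30 0 0 0" --pt "0 0 10 0 0 0" --pt "0 0 0 0 0 0"

```text
clock: 17.6
position: [0.5284, -0.2859, 0.0934]
ee_rot: [0.635, 0.773, 0.001, -0.002]
ft_force: [-0.1, 0.5, 0.2]
grip_width: -0.0
```

```bash
python3 - <<'E'
from h import *
i,o,im=snap("w15");print(o["clock"],o["position"],o["ft_force"],to(o,[.5257,-.2935,.051],10.6))
E
```

```text
17.6 [ 0.52839734 -0.28593388  0.09335698] [-0.08340226  0.45877828  0.20312786] (array([-7.1, -4.1, 42.3]), array([-0.06, -0.28,  0.6 ]))
```

View pics/w15.png

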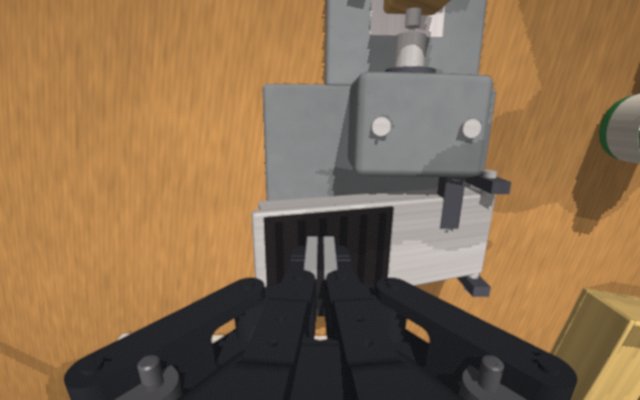

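>>> step_arm --pt "-5 -3 3 0 -0.2 0.5" --pt "0 0 6 0 0 0" --pt "0 0 8 0 0 0" --pt "0 0 8 0 0 0" --pt "0 0 8 0 0 0" --pt "0 0 8 0 0 0"

```text
clock: 18.4
position: [0.5268, -0.2938, 0.0544]
ee_rot: [0.639, 0.769, 0.001, 0.001]
ft_force: [-6.4, 1.1, 10.5]
grip_width: -0.004
```

```bash
python3 - <<'E'
from h import *
from workcell import manip
o=manip.get_obs();print(o["clock"],o["position"],o["ft_force"],to(o,[.5247,-.2935,.051],10.6))
E
```

```text
18.4 [ 0.5268009  -0.29376567  0.05440391] [-6.42503984  1.05300924 10.49236718] (array([ 0.7, -2. ,  3.4]), array([ 0.12,  0.06, -0.02]))
```

>>> step_arm --pt "0 -1 6 0 0 0" --pt "0 -1 6 0 0 0" --pt "0 0 6 0 0 0"

```text
clock: 18.77
position: [0.5269, -0.294, 0.0488]
ee_rot: [0.639, 0.769, 0.005, 0.001]
ft_force: [-35.0, 20.9, 86.0]
grip_width: -0.004
```

>>> step_arm --pt "0 0 6 0 0 0" --pt "0 0 6 0 0 0"

```text
clock: 19.02
position: [0.5268, -0.294, 0.049]
ee_rot: [0.64, 0.768, 0.009, -0.0]
ft_force: [-29.7, 17.4, 74.1]
grip_width: -0.001
```

```bash
python3 - <<'E'
from h import *
i,o,im=snap("w16");print(o["clock"],o["position"],o["ft_force"],to(o,[.5247,-.2935,.051],10.6))
from workcell import manip
s=manip.camera("scene");cv2.imwrite("pics/s16z.png",cv2.resize(s[130:205,185:290],(800,571),interpolation=cv2.INTER_CUBIC))
E
```

```text
19.025 [ 0.52676727 -0.29399789  0.04902713] [-29.7459051  17.4035453  74.1283535] (array([ 0.9, -1.9, -2. ]), array([ 0.78, -0.71, -0.16]))
```

View pics/w16.png

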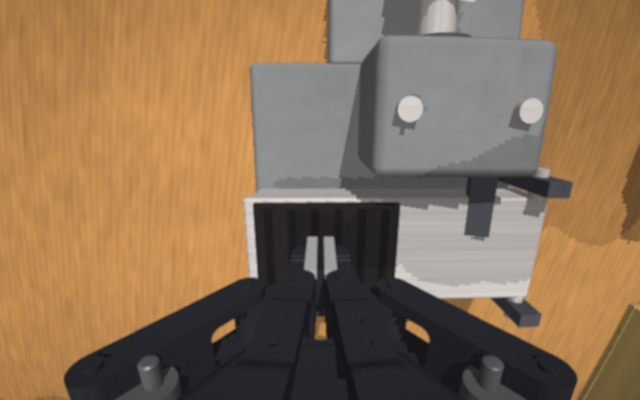

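>>> step_arm --pt "0 0 2 0 0 0" --pt "0 0 2 0 0 0"

```text
clock: 19.38
position: [0.5266, -0.2939, 0.0507]
ee_rot: [0.64, 0.768, 0.011, -0.001]
ft_force: [-9.0, 4.7, 20.7]
grip_width: -0.001
```

>>> step_arm --pt "0 0 -10 0 0 0" --pt "0 0 -10 0 0 0" --pt "0 0 -12 0 0 0" --pt "0 0 -15 0 0 0" --pt "0 0 -30 0 0 0" --pt "0 0 -40 0 0 0" --pt "0 0 -40 0 0 0" --pt "0 0 0 0 0 0"

```text
clock: 20.38
position: [0.523, -0.2968, 0.2133]
ee_rot: [0.641, 0.768, 0.011, -0.002]
ft_force: [-0.3, 0.6, -0.9]
grip_width: 0.002
```

```bash
python3 - <<'E'
from h import *
i,o,im=snap("w17");print(o["clock"],o["position"],o["ft_force"])
from workcell import manip
s=manip.camera("scene");cv2.imwrite("pics/s17z.png",cv2.resize(s[130:205,185:290],(800,571),interpolation=cv2.INTER_CUBIC))
s=manip.camera("top");cv2.imwrite("pics/t17.png",s)
E
```

```text
20.375 [ 0.52296487 -0.2967603   0.21333926] [-0.32496497  0.64071568 -0.91194505]
```

View pics/w17.png

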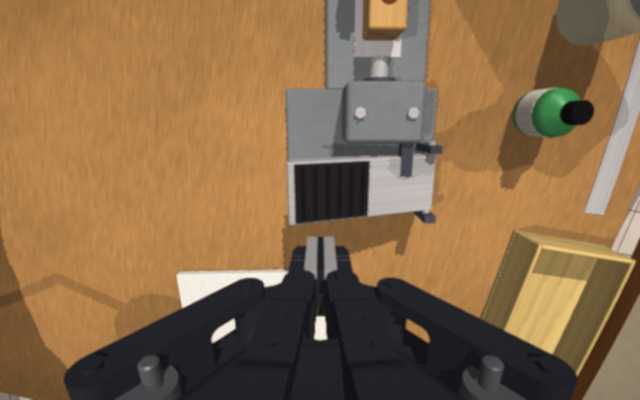

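View pics/s17z.png

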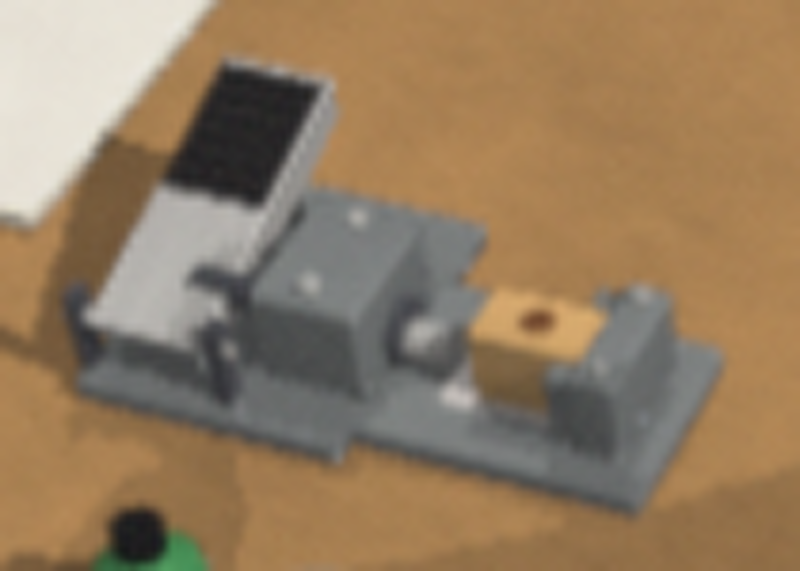

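View pics/t17.png

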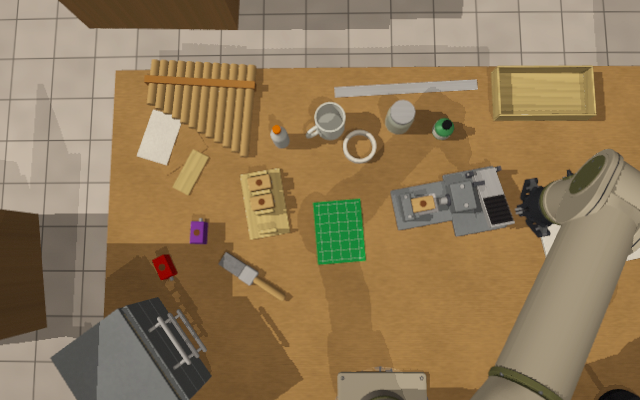

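>>> step_arm --pt "30 10 0 0 0 0" --pt "30 10 0 0 0 0" --pt "0 0 0 0 0 0"

```text
clock: 20.9
position: [0.5284, -0.2306, 0.2061]
ee_rot: [0.641, 0.768, 0.008, -0.008]
ft_force: [0.3, -1.0, 0.2]
grip_width: -0.0
```

```bash
python3 - <<'E'
from h import *
i,o,im=snap("w18");print(o["clock"],o["position"],o["ft_force"])
u=proj(i,[.553,-.109,.04]).astype(int);print(u)
y0=max(u[1]-60,0)
cv2.imwrite("pics/w18z.png",cv2.resize(im[y0:y0+120,u[0]-70:u[0]+70],(700,600),interpolation=cv2.INTER_CUBIC))
E
```

```text
20.9 [ 0.52840413 -0.2305767   0.20611785] [ 0.2566504 -0.9959933  0.22663  ]
[366  71]
```

View pics/w18z.png

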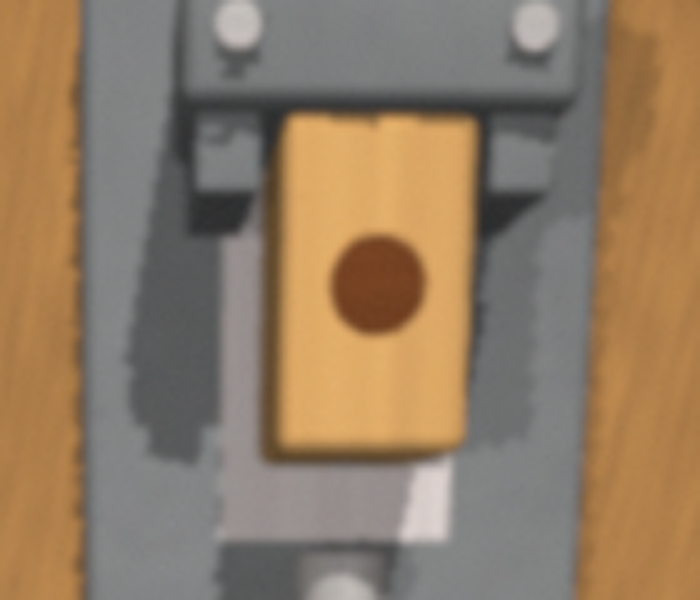

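```bash
python3 - <<'E'
from h import *
import pickle
i,o=pickle.load(open("w18.pkl","rb"))
f=lambda x,y,z:onz(i,(296+x/5-.4,11+y/5-.4),z)
nest=np.array([.5538,-.107]);a=np.radians(10.6);x=np.array([np.cos(a),np.sin(a)]);y=np.array([-x[1],x[0]])
def n(p):
    d=p[:2]-nest;return (d@x*1000).round(1),(d@y*1000).round(1)
print("dot",n(f(378,284,.058)))
for p in [(258,190),(492,190)]:print("cheek",n(f(*p,.056)))
for p in [(192,100),(573,100)]:print("anvil",n(f(*p,.062)))
for p in [(280,450),(460,445),(285,115),(476,118)]:print("blk",n(f(*p,.058)))
E
```

```text
dot (np.float64(0.5), np.float64(-0.7))
cheek (np.float64(-21.7), np.float64(15.9))
cheek (np.float64(21.4), np.float64(16.0))
anvil (np.float64(-34.1), np.float64(29.6))
anvil (np.float64(33.9), np.float64(29.9))
blk (np.float64(-17.1), np.float64(-30.2))
blk (np.float64(17.0), np.float64(-29.3))
blk (np.float64(-17.1), np.float64(28.1))
blk (np.float64(17.5), np.float64(27.8))
```

```bash
python3 -c "
from workcell import manip
print(manip.hand_in())"
```

```text
the job is handed in; nothing more can be done
None
```

I finished the whole sequence and handed the job in at about 21 s of the 64 s allowed. No verdict is reported, so whether it passed is not confirmed.

**What I did**
- I lifted the block with the standing pin out of the rack by its two ends and set it upright on the green mat. There I let go and re-gripped it across its width.
- I stood the block in the press nest with the pin towards the ram and let go. With the gripper closed, I pressed the pedal down to its stop for more than 0.3 s, then lifted clear.

**Last checks**
- **Block:** its centre is about 0.5 mm across and -0.7 mm along from the nest centre. It stands upright, roughly touching the anvil.
- **Pin:** no pin shows in the gap to the ram. I could only see it from above, partly in shadow, so flush to within 2 mm is inferred from that view and from the pedal reaching its stop.
- **Pedal:** it looks fully up again in the scene and top views.
- **Robot:** it is clear of everything, at a height of about 0.2 m.
- **Other objects:** the other two blocks and everything else look unmoved, apart from small parts I couldn't see behind the arm.

**What disagreed**
- The first estimate of the anvil from the top camera was about 4–5 mm off the wrist-camera estimates along the press. I used the wrist camera, whose views agreed with each other to about 1 mm.
- The arm drifted a few millimetres in several moves. I corrected this as I went, except at the rack, where I gripped the block about 12 mm higher than planned.
- At the stop the wrist force reached about 95 N, under the 120 N limit but far above the roughly 10 N the pedal needs.

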